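# Shim the gap on the injector fixture and hold it clamped

## Task

Fill the gap on the red fixture: take brass horseshoe shims from the grey rack and hang them over the guide bar between the black stop and the sliding jaw, until pushing the jaw squeezes the stack firmly against the stop instead of running out of travel. Use no more shims than that takes, leave the others hanging on the rack and do not disturb the other things on the bench. The jaw springs back if let go, so finish while still holding it pushed tight against the stack.

Things in the scene. Friction and masses are not known exactly. Their poses are not given: they have to be found in the camera images.
- bar_mid (a point): Red shimming fixture (bed 90 x 270 mm, fixed to the bench): middle of its steel guide bar, on the bar's axis, 64 mm above the bench. The bar is 12 mm thick and level and runs along this frame's y axis between two red end posts (80 mm high, at y = -124 and +124 mm). Frame z is up. The sliding jaw is on the +y side, the stop on the -y side.
- stop_face (a point): Black steel stop, a round barrel of 48 mm diameter and 34 mm length (with a narrower tail behind) around the guide bar, fixed: centre of its flat face, which looks along +y of the bar frame towards the jaw. It stands at a different place along the bar each time.
- stop: The black steel stop itself; its origin is below the stop face, on the bench plane.
- jaw_face (a point): Sliding jaw on the guide bar (aluminium block 36 mm wide across the bar, 22 mm thick along it, up to 78 mm above the bench): centre of its clamping face, which looks along -y of the bar frame towards the stop, at bar height.
- jaw_push (a point): Middle of the outer (+y) face of the blue upright lug on top of the jaw, 112 mm above the bench; the lug is 32 mm wide across the bar, 14 mm thick along it, and reaches from 78 to 130 mm above the bench; its outer face is 22 mm behind the clamping face. Push here towards -y of the bar frame; nothing else higher than 80 mm is behind it.
- jaw (a joint): Travel of the sliding jaw from its rest (0) towards the stop, in m; end of travel 0.045. A light return spring (2 to 3 N) pushes it back to 0 when let go.
- rack_mid (a point): Grey shim rack (base 80 x 210 mm, fixed to the bench): middle of its steel bar, on the bar's axis, 64 mm above the bench, the bar 12 mm thick, along this frame's y axis between two grey posts 74 mm high at y = -96 and +96 mm. The four shims hang astride it about 40 mm apart.
- shim1_mid (a point): Brass horseshoe shim 1 of four equal ones: upright plate 40 mm wide (its x), 10 mm thick (its y, along the bar it hangs on), 76 mm high, 0.13 kg; this point is at its centre, half-way up (38 mm above its foot). A slot 18 mm wide open at the bottom reaches 51 mm up (13 mm above this point); its roof rests on the bar top, so that hung on a bar this point is about 6 mm below the bar's axis. Grip it across its 40 mm width near the top.
- shim2_mid (a point): Brass horseshoe shim 2 of four equal ones: upright plate 40 mm wide (its x), 10 mm thick (its y, along the bar it hangs on), 76 mm high, 0.13 kg; this point is at its centre, half-way up (38 mm above its foot). A slot 18 mm wide open at the bottom reaches 51 mm up (13 mm above this point); its roof rests on the bar top, so that hung on a bar this point is about 6 mm below the bar's axis. Grip it across its 40 mm width near the top.
- shim3_mid (a point): Brass horseshoe shim 3 of four equal ones: upright plate 40 mm wide (its x), 10 mm thick (its y, along the bar it hangs on), 76 mm high, 0.13 kg; this point is at its centre, half-way up (38 mm above its foot). A slot 18 mm wide open at the bottom reaches 51 mm up (13 mm above this point); its roof rests on the bar top, so that hung on a bar this point is about 6 mm below the bar's axis. Grip it across its 40 mm width near the top.
- shim4_mid (a point): Brass horseshoe shim 4 of four equal ones: upright plate 40 mm wide (its x), 10 mm thick (its y, along the bar it hangs on), 76 mm high, 0.13 kg; this point is at its centre, half-way up (38 mm above its foot). A slot 18 mm wide open at the bottom reaches 51 mm up (13 mm above this point); its roof rests on the bar top, so that hung on a bar this point is about 6 mm below the bar's axis. Grip it across its 40 mm width near the top.
- injector1: Steel diesel injector lying flat (170 mm long, 30 mm high), a bystander to be left alone; origin under its middle.
- injector2: Steel diesel injector lying flat, a bystander to be left alone; origin under its middle.
- injector3: Steel diesel injector lying flat, a bystander to be left alone; origin under its middle.
- barrel1: Upright black steel barrel (flange 72 mm across, 110 mm high), a bystander to be left alone; origin under its middle.
- barrel2: Upright black steel barrel (flange 72 mm across, 95 mm high), a bystander to be left alone; origin under its middle.
- oil_can: Yellow can (60 mm across, 150 mm high), a bystander to be left alone; origin under its middle.
- spanner: Spanner lying flat, a bystander to be left alone; origin under its middle.
- dish: Blue open dish (100 x 140 x 35 mm), a bystander to be left alone; origin under its middle.
Not all that is in view belongs to the job. What is shaped like the part that bears shim1_mid but blue or green is not meant.

How it is judged (in metres and radians):
At the end, for the whole second after the job is handed in: The robot pushes the jaw with more than 5 N; the jaw presses a shim and a shim presses the stop with more than 5 N each; the jaw stands within 11.5 mm of its end of travel (no shim too many); every shim hangs upright astride either the guide bar between stop and jaw, or the rack bar (value of joint jaw above 0.0335 m and contact force between any of shim1, shim2, shim3, shim4 and jaw above 5 N and contact force between any of shim1, shim2, shim3, shim4 and stop above 5 N and contact force between any of the fingers, the arm and jaw above 5 N and ((x of shim1_mid in the frame of bar_mid between -0.012 and 0.012 m and y of shim1_mid in the frame of bar_mid between -0.03 and 0.05 m and z of shim1_mid in the frame of bar_mid between -0.016 and 0.002 m) or (x of shim1_mid in the frame of rack_mid between -0.012 and 0.012 m and y of shim1_mid in the frame of rack_mid between -0.09 and 0.09 m and z of shim1_mid in the frame of rack_mid between -0.016 and 0.002 m)) and ((x of shim2_mid in the frame of bar_mid between -0.012 and 0.012 m and y of shim2_mid in the frame of bar_mid between -0.03 and 0.05 m and z of shim2_mid in the frame of bar_mid between -0.016 and 0.002 m) or (x of shim2_mid in the frame of rack_mid between -0.012 and 0.012 m and y of shim2_mid in the frame of rack_mid between -0.09 and 0.09 m and z of shim2_mid in the frame of rack_mid between -0.016 and 0.002 m)) and ((x of shim3_mid in the frame of bar_mid between -0.012 and 0.012 m and y of shim3_mid in the frame of bar_mid between -0.03 and 0.05 m and z of shim3_mid in the frame of bar_mid between -0.016 and 0.002 m) or (x of shim3_mid in the frame of rack_mid between -0.012 and 0.012 m and y of shim3_mid in the frame of rack_mid between -0.09 and 0.09 m and z of shim3_mid in the frame of rack_mid between -0.016 and 0.002 m)) and ((x of shim4_mid in the frame of bar_mid between -0.012 and 0.012 m and y of shim4_mid in the frame of bar_mid between -0.03 and 0.05 m and z of shim4_mid in the frame of bar_mid between -0.016 and 0.002 m) or (x of shim4_mid in the frame of rack_mid between -0.012 and 0.012 m and y of shim4_mid in the frame of rack_mid between -0.09 and 0.09 m and z of shim4_mid in the frame of rack_mid between -0.016 and 0.002 m))); the arm keeps its last pose, push and grip.
It fails at once if a bystander (injector, barrel, can, spanner or dish) is shifted by more than 30 mm (distance of any of injector1, injector2, injector3, barrel1, barrel2, oil_can, spanner, dish from where it was at the start of the episode above 0.03 m).
It also fails if it takes over 72 s, if anything falls off the work surface, if the arm or the gripper's body presses on something with over 40 N, if the wrist force passes 120 N, or if a joint passes its speed limit or range.

## Robot

A 6-joint arm with a two-finger parallel gripper is mounted at the origin on the work surface. World frame = base frame: x ahead of the robot, y to its left, z up, the work surface at z = 0. Lengths are in mm, angles in rad, forces in N, time in s.
With the tool pointing down it reaches from about 350 to 975 mm from the base axis. Payload 17.4 kg.
Tool frame: the origin (TCP) lies on the front face of the gripper's body, between the roots of the fingers; the fingertips stand 73 mm ahead of it and the grasp point (between the pads) lies 54 mm ahead of it; z points along the fingers, y is the line along which they close (so a half turn about z gives the same grasp; the last joint's range is limited). The gripper opens to 85 mm and grips with 20 to 120 N. Pads are 22 mm wide; open, the fingers measure 114 mm over their backs; the gripper's body (76 mm by 85 mm) begins 54 mm behind the grasp point. The pads swing forward as they close: fully open they stand 13 mm farther back than shut.
Start: joints at [1.173, 0.116, 1.442, -0, 1.584, -0.038], TCP at [237.667, 631.781, 303.903] pointing down, gripper open.
Joint ranges: [-2.83, 2.83], [-0.83, 2.19], [0.07, 2.5], [-1.14, 4.28], [0.01, 3], [-2.97, 2.97]. Speed limits (rad/s): [1.89, 1.89, 2.22, 3.14, 3.14, 3.14].

## Interface

Orientations are given as a unit quaternion [x, y, z, w].
In Python, from cell import env gives the robot as it stands.
- The arm moves only by the tool play_rows, never from a script. Its argument "motion" is a list of rows, each an object of numbers: "wx", "wy", "wz": the turn, a rotation vector about the tool's x, y, z in degrees; "dx", "dy", "dz": the shift along the tool's x, y, z in cm; "hand": the finger opening in cm, from 0 to 8.54. A call has 1 to 10 rows; each row shifts and turns the commanded pose from where the row before left it, along the tool's axes as they then stand; what a row does not reach is not made up. A row lasts 1/8 s, in which the tool goes at most 62.5 mm and 10.7 degrees, less where a joint would pass 70% of its speed; a pose out of reach is approached as far as the arm can. A call with a gripper value outside its range is refused whole. The fingers move at their own pace and stop on an object; "force" is the grip in N (left out, the last holds). Time passes only in rows, so rows that do not move let the fingers close. It gives the time, the measured TCP pose, the force, the opening and the grip force at its end, in the units of the state.
- env.sense(): the state, without advancing time (a new reading comes with each control period).
- env.read_camera(name): name is "side" or "top" or "wrist"; returns a dict with "pixels" (480x640x3 uint8, blue, green, red), "fx", "fy", "cx", "cy" (pixels), "R" (3x3) and "t" (3): a world point X has camera coordinates R X + t. Camera axes: x right, y down, z forward; pixel columns grow to the right and rows downward; lengths in mm; the calibration is good to about 2 mm. A picture is of the moment at which its call begins. There is no depth.
- env.finish_job(): hands the job in; it is judged then, once.
The state is a dict: "t": time; "q": joint angles; "dq": joint speeds; "tau": joint torques, N m; "tool_pos": TCP position; "orientation": TCP orientation; "force": force on the tool from outside, world axes, zero at the start; "ft_torque": the same for the moment, N m; "width": opening from 0.0 (shut) to 1.0 (fully open); "finger_force": force on a finger pad.
Only numpy, scipy, OpenCV 4.12 (cv2) and the standard library are available. Lean on these libraries where they do the work, as an engineer would, in place of code of your own. Each camera call takes 0.05 s, during which the arm holds its last target. There are 200 camera calls.

## Working session

There is one attempt and no reset: what is moved stays moved. The work goes in short steps, Python scripts to look and compute and a tool call to move; the robot and the scene stay as the last step left them, time stands still between calls to the robot, and variables do not carry over. Pictures are saved under pics/ and viewed, at most 10 in all, crops included, and the job is handed in when it is done.

Besides the shell and the picture viewer there is one more tool, called after "Call:" as name(argument=value, ...) on one line, values as JSON. play_rows: Moves the arm, as the interface text tells. Its arguments: {"type":"object","properties":{"motion":{"type":"array","items":{"type":"object","properties":{"wx":{"type":"number"},"wy":{"type":"number"},"wz":{"type":"number"},"dx":{"type":"number"},"dy":{"type":"number"},"dz":{"type":"number"},"hand":{"type":"number"}}}},"force":{"type":"number"}},"required":["motion"]}

```bash
ls; mkdir -p pics
python3 - <<'E'
from cell import env
import cv2,pickle
d={n:env.read_camera(n) for n in("side","top")}
pickle.dump(d,open("cams.pkl","wb"))
for n in d:
    cv2.imwrite(f"pics/{n}0.png",d[n]["pixels"]); print(n,d[n]["fx"],d[n]["cx"],d[n]["cy"],d[n]["R"],d[n]["t"])
print(env.sense())
E
```

```text
pics
side 471.5995307811568 311.9052619120598 238.18065239862375 [[-0.99734984 -0.07177543  0.01189923]
 [-0.0507251   0.56874654 -0.82094722]
 [ 0.05215619 -0.81937516 -0.57088008]] [ 556.68516183  126.98556638 1230.00139462]
top 608.4857675477937 323.158199714821 236.19845031089403 [[ 0.0106277  -0.99993038 -0.00512623]
 [-0.9837046  -0.00953482 -0.17953924]
 [ 0.17947787  0.00695078 -0.98373746]] [   8.78473662  573.61694056 1279.65707349]
{'t': 0.1, 'q': array([ 1.17317727e+00,  1.16433731e-01,  1.44224674e+00,  2.03053810e-05,
        1.58400247e+00, -3.77866476e-02]), 'dq': array([-0.00046599, -0.00137781, -0.0010263 , -0.00063894,  0.00284525,
        0.00108501]), 'tau': array([ 3.31779695e-03, -7.33674073e+01, -6.33786106e+01,  2.25774266e-05,
        5.33505037e-03, -2.29360658e-06]), 'tool_pos': array([237.63232201, 631.6700989 , 303.2088729 ]), 'orientation': array([ 1.78946979e-01,  9.83858568e-01, -5.30080617e-04, -1.27655704e-04]), 'force': array([-0.83017535,  0.7126987 , -1.0600074 ]), 'ft_torque': array([-0.02622554, -0.009123  ,  0.04442473]), 'finger_force': 0.0, 'width': 0.9984224279304202}
```

View pics/side0.png

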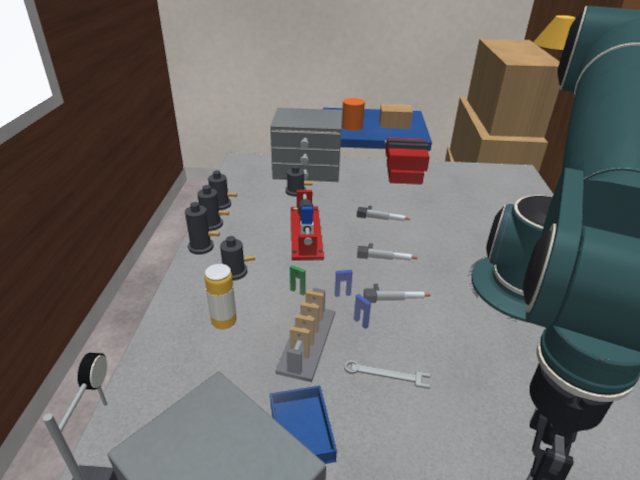

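View pics/top0.png

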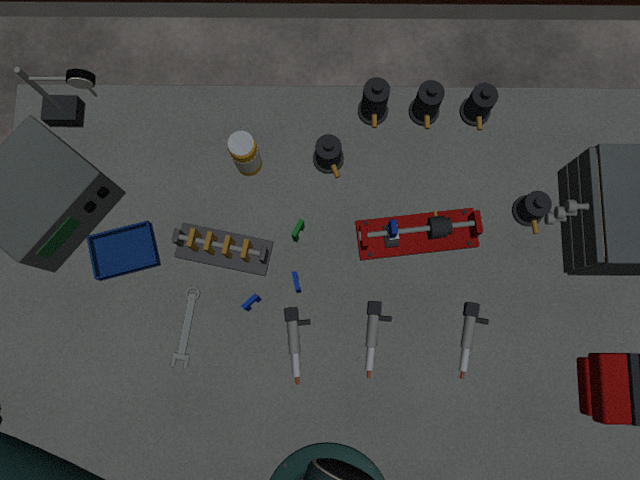

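The side and top views show four brass shims on the grey rack, at about (194,238), (209,240), (228,246) and (246,250) in the top view. The blue pieces at (297,282) and (251,301) and the green one at (298,230) are decoys standing on the bench. The fixture has its jaw at (393,232) and its stop at (440,227). I'll confirm this in an enlarged crop.

```bash
cat > h.py <<'E'
import numpy as np,cv2
def proj(c,X):
    p=np.atleast_2d(X)@np.array(c["R"]).T+c["t"]
    return np.c_[c["fx"]*p[:,0]/p[:,2]+c["cx"],c["fy"]*p[:,1]/p[:,2]+c["cy"]]
def ray(c,u,v,z):
    R=np.array(c["R"]);o=-R.T@c["t"];d=R.T@np.array([(u-c["cx"])/c["fx"],(v-c["cy"])/c["fy"],1])
    return o+d*(z-o[2])/d[2]
E
python3 - <<'E'
import pickle,cv2,numpy as np
from h import *
d=pickle.load(open("cams.pkl","rb"));c=d["top"];p=c["pixels"]
a=cv2.resize(p[205:285,165:285],None,fx=6,fy=6,interpolation=2)[:290*1]
a=cv2.resize(p[215:280,165:295],(800,400),interpolation=2)
b=cv2.resize(p[200:265,350:490],(800,371),interpolation=2)
b=cv2.convertScaleAbs(np.vstack([a,b])[:,:],alpha=1.6)
cv2.imwrite("pics/c1.png",cv2.resize(b,(622,600)))
for n,u,v,z in [("rackpostL",178,235,74),("rackpostR",268,253,74),("s1",194,238,96),("s2",209,240,96),("s3",228,246,96),("s4",246,250,96),("postL",362,233,80),("postR",477,222,80),("lug",393,226,130)]:
    print(n,ray(c,u,v,z).round(1))
E
```

```text
rackpostL [569.1 327.3  74. ]
rackpostR [531.8 132.2  74. ]
s1 [558.9 287.5  96. ]
s2 [554.9 255.6  96. ]
s3 [542.5 214.9  96. ]
s4 [534.3 176.6  96. ]
postL [576.2 -68.7  80. ]
postR [ 602.6 -315.7   80. ]
lug [ 582.  -129.8  130. ]
```

View pics/c1.png

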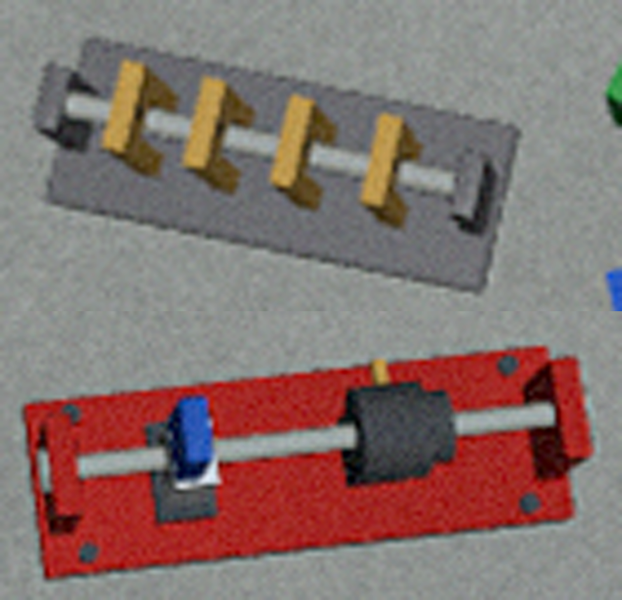

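The crop confirms it: four brass shims hang astride the grey rack bar. On the fixture, the blue-lug jaw is on the left (world +y) and the black stop on the right. Next I'll move over the rack to measure with the wrist camera.

Call:
play_rows(motion=[{"dx":-4.81,"dy":-2.94,"hand":8.5},{"dx":-4.81,"dy":-2.94},{"dx":-4.81,"dy":-2.94},{"dx":-4.81,"dy":-2.94},{"dx":-4.81,"dy":-2.94},{"dx":-4.81,"dy":-2.94},{"dx":-4.81,"dy":-2.94},{"dx":-4.81,"dy":-2.94},{"dx":-4.81,"dy":-2.94}])

```text
validation failed for argument at $.mo...
```

Call:
play_rows(motion=[{"wz":10},{"wz":10},{"wz":10},{"wz":10},{"wz":10},{"wz":10},{"wz":10},{"wz":10},{}])

```text
validation failed for argument at $.mo...
```

Run:
```python
from cell import env
import cv2,pickle
d=env.read_camera("wrist");s=env.sense()
pickle.dump((d,s),open("w1.pkl","wb"));cv2.imwrite("pics/w1.png",d["pixels"])
print(s["t"],s["tool_pos"],s["orientation"],d["R"],d["t"],d["fx"],d["R"].T@-d["t"])
```

```text
0.15 [237.64309292 631.71321782 303.37942446] [ 1.78925132e-01  9.83862613e-01 -3.85445596e-04 -8.41898865e-05] [[ 0.35185243  0.93605415 -0.00157945]
 [ 0.90159115 -0.33844356  0.2694241 ]
 [ 0.25166099 -0.09622155 -0.96302033]] [-673.70951822  -35.19350644  378.01982986] 348.8759425067495 [173.64364365 655.09122667 372.458668  ]
```

View pics/w1.png

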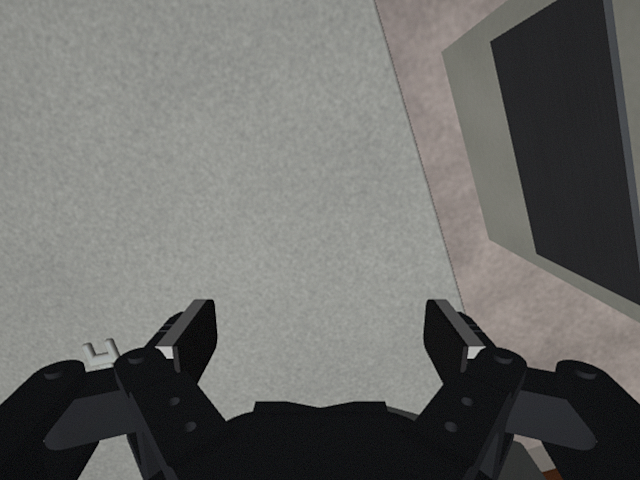

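The rows were refused and the arm hasn't moved, so the wrist view shows only bare bench. I'll resend with every field filled in.

Call:
play_rows(motion=[{"dx":-4.81,"dy":-2.94,"dz":0,"wx":0,"wy":0,"wz":0,"hand":8.5},{"dx":-4.81,"dy":-2.94,"dz":0,"wx":0,"wy":0,"wz":0,"hand":8.5},{"dx":-4.81,"dy":-2.94,"dz":0,"wx":0,"wy":0,"wz":0,"hand":8.5},{"dx":-4.81,"dy":-2.94,"dz":0,"wx":0,"wy":0,"wz":0,"hand":8.5},{"dx":-4.81,"dy":-2.94,"dz":0,"wx":0,"wy":0,"wz":0,"hand":8.5},{"dx":-4.81,"dy":-2.94,"dz":0,"wx":0,"wy":0,"wz":0,"hand":8.5},{"dx":-4.81,"dy":-2.94,"dz":0,"wx":0,"wy":0,"wz":0,"hand":8.5},{"dx":-4.81,"dy":-2.94,"dz":0,"wx":0,"wy":0,"wz":0,"hand":8.5},{"dx":-4.81,"dy":-2.94,"dz":0,"wx":0,"wy":0,"wz":0,"hand":8.5}], force=40)

```text
t: 1.27
tool_pos: [550.5, 230.0, 303.8]
orientation: [0.179, 0.984, 0.0, -0.0]
force: [-0.3, 0.5, 0.3]
width: 0.998
finger_force: 0.0
```

Call:
play_rows(motion=[{"dx":0,"dy":0,"dz":0,"wx":0,"wy":0,"wz":10,"hand":8.5},{"dx":0,"dy":0,"dz":0,"wx":0,"wy":0,"wz":10,"hand":8.5},{"dx":0,"dy":0,"dz":0,"wx":0,"wy":0,"wz":10,"hand":8.5},{"dx":0,"dy":0,"dz":0,"wx":0,"wy":0,"wz":10,"hand":8.5},{"dx":0,"dy":0,"dz":0,"wx":0,"wy":0,"wz":10,"hand":8.5},{"dx":0,"dy":0,"dz":0,"wx":0,"wy":0,"wz":10,"hand":8.5},{"dx":0,"dy":0,"dz":0,"wx":0,"wy":0,"wz":10,"hand":8.5},{"dx":0,"dy":0,"dz":0,"wx":0,"wy":0,"wz":10,"hand":8.5},{"dx":0,"dy":0,"dz":0,"wx":0,"wy":0,"wz":0,"hand":8.5}])

```text
t: 2.4
tool_pos: [549.6, 231.7, 303.7]
orientation: [0.769, 0.639, -0.0, -0.0]
force: [0.0, -0.0, 0.5]
width: 0.994
finger_force: 0.0
```

Run:
```python
from cell import env
import cv2,pickle
d=env.read_camera("wrist");s=env.sense()
pickle.dump((d,s),open("w1.pkl","wb"));cv2.imwrite("pics/w2.png",d["pixels"])
print(s["t"],s["tool_pos"],s["orientation"],s["force"])
```

```text
2.45 [549.65507687 231.67110651 303.75434226] [ 7.68228846e-01  6.40175309e-01 -1.13922103e-04 -3.59810351e-05] [-0.00192683  0.08066426 -0.52913414]
```

View pics/w2.png

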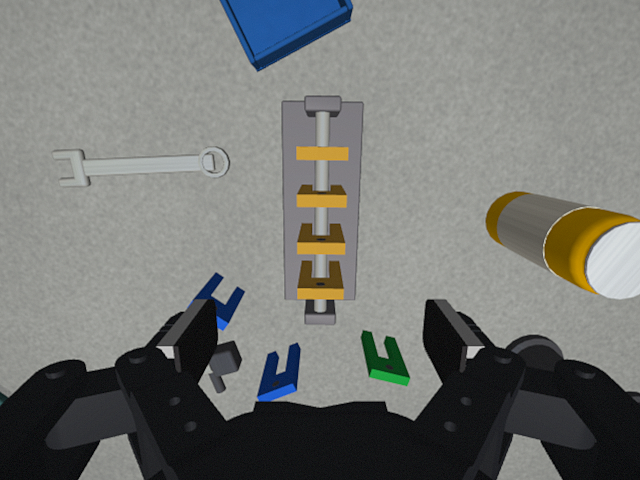

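Wrist view: the four brass shims are at (322,153), (322,200), (321,246) and (320,293), and the rack posts are at (323,103) and (320,318). I'll measure their tops, then move to the fixture.

Run:
```python
import pickle,cv2,numpy as np
from h import *
d,s=pickle.load(open("w1.pkl","rb"));p=d["pixels"]
h=cv2.cvtColor(p,cv2.COLOR_BGR2HSV)
m=((h[...,0]>12)&(h[...,0]<28)&(h[...,1]>110)&(h[...,2]>190)).astype(np.uint8);m[:,400:]=0
n,l,st,ce=cv2.connectedComponentsWithStats(m)
for i in range(1,n):
    if st[i,4]>100:
        x,y,w,hh,a=st[i]
        L=ray(d,x-.0,y+hh/2-.5,96);R=ray(d,x+w-1,y+hh/2-.5,96)
        print(st[i],ray(d,*ce[i],96).round(1),np.linalg.norm(R-L).round(1))
print("posts",ray(d,323,103,74),ray(d,320,318,74))
```

```text
[297 147  51  13 631] [562.4 292.7  96. ] 38.4
[297 195  50  12 560] [554.8 256.7  96. ] 39.0
[297 243  48  11 499] [547.2 218.   96. ] 38.9
[297 289  46  10 443] [539.4 178.2  96. ] 38.7
posts [570.38373119 330.19926389  74.        ] [533.29523107 143.98981409  74.        ]
```

Call:
play_rows(motion=[{"dx":-5.8,"dy":0,"dz":0,"wx":0,"wy":0,"wz":-2.1,"hand":8.5},{"dx":-5.8,"dy":0,"dz":0,"wx":0,"wy":0,"wz":-2.1,"hand":8.5},{"dx":-5.8,"dy":0,"dz":0,"wx":0,"wy":0,"wz":-2.1,"hand":8.5},{"dx":-5.8,"dy":0.5,"dz":0,"wx":0,"wy":0,"wz":-2.1,"hand":8.5},{"dx":-5.8,"dy":0.5,"dz":0,"wx":0,"wy":0,"wz":-2.1,"hand":8.5},{"dx":-5.8,"dy":0.5,"dz":0,"wx":0,"wy":0,"wz":-2.1,"hand":8.5},{"dx":-5.8,"dy":0.5,"dz":0,"wx":0,"wy":0,"wz":-2.1,"hand":8.5},{"dx":0,"dy":0,"dz":0,"wx":0,"wy":0,"wz":-2.1,"hand":8.5},{"dx":0,"dy":0,"dz":0,"wx":0,"wy":0,"wz":0,"hand":8.5}])

```text
t: 3.58
tool_pos: [539.1, -172.4, 303.7]
orientation: [0.667, 0.745, 0.0, -0.0]
force: [-0.7, 0.1, 0.8]
width: 0.997
finger_force: 0.0
```

Run:
```python
from cell import env
import cv2,pickle
d=env.read_camera("wrist");s=env.sense()
pickle.dump((d,s),open("w2.pkl","wb"));cv2.imwrite("pics/w3.png",d["pixels"])
print(s["t"],s["tool_pos"],s["orientation"],s["force"])
```

```text
3.625 [ 539.17253647 -171.81647698  303.86657444] [ 6.67262496e-01  7.44822627e-01  5.50127199e-05 -1.10354485e-04] [-0.04269974  0.41409135  0.31645849]
```

View pics/w3.png

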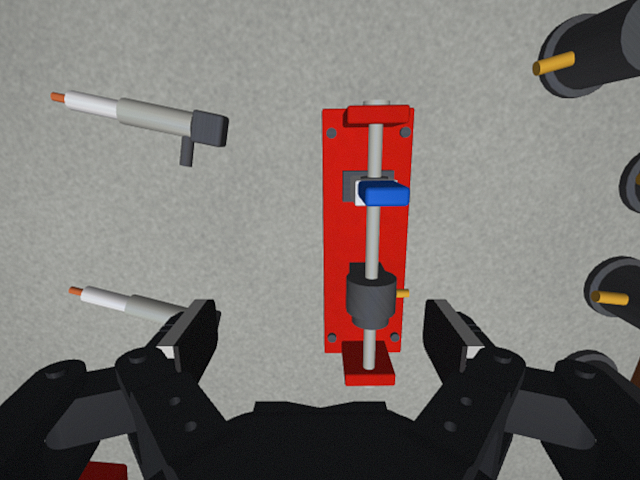

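Wrist view of the fixture: the bar runs from (375,100) to (370,370), the blue lug is near (385,193), and the stop barrel is near (371,300). I'll enlarge it to measure the gap.

Run:
```python
import pickle,cv2,numpy as np
d,s=pickle.load(open("w2.pkl","rb"));p=d["pixels"]
a=cv2.resize(p[160:220,330:430],None,fx=5,fy=5,interpolation=2)
b=cv2.resize(p[250:310,330:430],None,fx=5,fy=5,interpolation=2)
i=cv2.convertScaleAbs(np.vstack([a,b]),alpha=1.5)
for k in range(0,100,10):cv2.line(i,(k*5,0),(k*5,6),(255,255,255));
for k in range(0,120,10):cv2.line(i,(0,k*5),(8,k*5),(255,255,255))
cv2.imwrite("pics/c2.png",i)
```

```text
(no output)
```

View pics/c2.png

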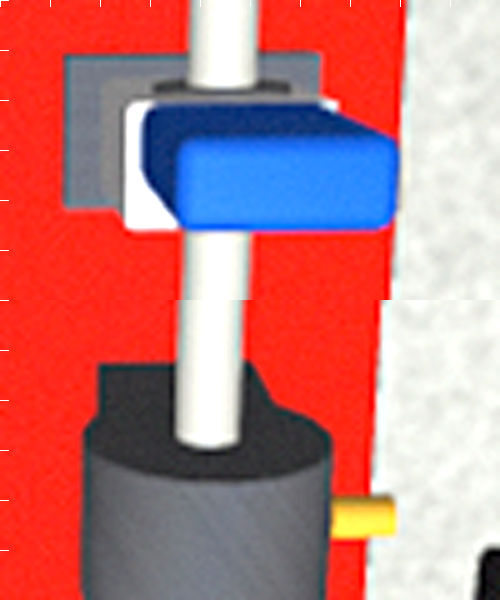

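Run:
```python
import pickle,cv2,numpy as np
from h import *
d,s=pickle.load(open("w2.pkl","rb"))
P=lambda x,y,z:ray(d,330+x/5-.4,(160+y/5 if y<300 else 250+(y-300)/5)-.4,z)
st1=P(207,480,88);st2=P(207,446,70);stL=P(84,430,64);stR=P(331,430,64)
lo=(P(178,138,130)+P(400,138,130))/2;li=(P(178,229,130)+P(400,229,130))/2
jl=P(122,229,78)
b1=P(225,30,69);b2=P(219,260,69);b3=P(209,420,69)
for n in "st1 st2 stL stR lo li jl b1 b2 b3".split():print(n,eval(n).round(1))
# bar line
u=(b1-b3)[:2];u/=np.linalg.norm(u)
print("u",u,"ang",np.degrees(np.arctan2(u[1],u[0])))
B=np.array([u[1],-u[0]]) # frame x
for n in "st1 st2 lo li jl b2 b3 b1".split():
    v=(eval(n)-b3)[:2];print(n,"along",(v@u).round(1),"across",(v@B).round(1))
```

```text
st1 [ 588.9 -217.4   88. ]
st2 [ 591.5 -217.8   70. ]
stL [ 569.1 -219.4   64. ]
stR [ 615.4 -214.2   64. ]
lo [ 580.8 -127.2  130. ]
li [ 582.9 -139.8  130. ]
jl [ 565.5 -150.3   78. ]
b1 [ 579.3 -115.9   69. ]
b2 [ 584.3 -155.3   69. ]
b3 [ 591.3 -213.    69. ]
u [-0.12195266  0.99253592] ang 97.00480952835018
st1 along -4.1 across -2.9
st2 along -4.8 across -0.4
lo along 86.4 across 0.1
li along 73.7 across 0.6
jl along 65.4 across -17.9
b2 along 58.2 across 0.1
b3 along 0.0 across 0.0
b1 along 97.8 across 0.0
```

Measured gap is about 69.5 mm. That gives 3 shims, with the jaw ending at about 39.5 mm of travel. I'll start with the rack shim nearest the fixture.

Call:
play_rows(motion=[{"dx":4.97,"dy":0.55,"dz":1.48,"wx":0,"wy":0,"wz":0,"hand":8.5},{"dx":4.97,"dy":0.55,"dz":1.48,"wx":0,"wy":0,"wz":0,"hand":8.5},{"dx":4.97,"dy":0.55,"dz":1.48,"wx":0,"wy":0,"wz":0,"hand":8.5},{"dx":4.97,"dy":0.55,"dz":1.48,"wx":0,"wy":0,"wz":0,"hand":8.5},{"dx":4.97,"dy":0.55,"dz":1.48,"wx":0,"wy":0,"wz":0,"hand":8.5},{"dx":4.97,"dy":0.55,"dz":1.48,"wx":0,"wy":0,"wz":0,"hand":8.5},{"dx":4.97,"dy":0.55,"dz":1.48,"wx":0,"wy":0,"wz":0,"hand":8.5},{"dx":0,"dy":0,"dz":0,"wx":0,"wy":0,"wz":8.8,"hand":8.5},{"dx":0,"dy":0,"dz":0,"wx":0,"wy":0,"wz":8.8,"hand":8.5},{"dx":0,"dy":0,"dz":0,"wx":0,"wy":0,"wz":0,"hand":8.5}], force=50)

```text
t: 4.88
tool_pos: [539.4, 178.7, 200.5]
orientation: [0.773, 0.634, 0.0, 0.0]
force: [-0.5, 0.9, 0.2]
width: 0.998
finger_force: 0.0
```

```bash
cat >> h.py <<'E'
S={4:(539.4,178.2),3:(547.2,218.0),2:(554.8,256.7)}
def go(x,y,z,yaw):
    "shift in present tool axes (cm) to target, then wz to bring tool x to yaw"
    from cell import env
    from scipy.spatial.transform import Rotation as Ro
    s=env.sense();R=Ro.from_quat(s["orientation"])
    D=R.inv().apply(np.array([x,y,z])-s["tool_pos"])/10
    T=Ro.from_euler("z",yaw,degrees=True)*Ro.from_euler("x",180,degrees=True)
    print("t",round(s["t"],2),"pos",s["tool_pos"].round(1),"f",s["force"].round(1),"w",round(s["width"],3),"D",D.round(2),"n",np.linalg.norm(D).round(1),"turn",(R.inv()*T).as_rotvec(degrees=True).round(2))
def fix(a):
    "fixture point at a mm from stop face"
    return 591.85-.122*a,-217.5+.9925*a
RY,FY=78.64,97.0
E
python3 -c "
from h import *
go(*S[4],140,RY)"
```

```text
t 4.88 pos [539.4 178.7 200.5] f [-0.5  0.9  0.2] w 0.998 D [-0.05  0.01  6.05] n 6.0 turn [ 0.01 -0.01  0.12]
```

Call:
play_rows(motion=[{"dx":0,"dy":0,"dz":3,"wx":0,"wy":0,"wz":0,"hand":8.5},{"dx":0,"dy":0,"dz":3,"wx":0,"wy":0,"wz":0,"hand":8.5},{"dx":0,"dy":0,"dz":0,"wx":0,"wy":0,"wz":0,"hand":3.5},{"dx":0,"dy":0,"dz":0,"wx":0,"wy":0,"wz":0,"hand":3.5},{"dx":0,"dy":0,"dz":0,"wx":0,"wy":0,"wz":0,"hand":3.5},{"dx":0,"dy":0,"dz":0,"wx":0,"wy":0,"wz":0,"hand":3.5},{"dx":0,"dy":0,"dz":0,"wx":0,"wy":0,"wz":0,"hand":3.5},{"dx":0,"dy":0,"dz":0,"wx":0,"wy":0,"wz":0,"hand":3.5}])

```text
t: 5.88
tool_pos: [540.6, 177.8, 142.1]
orientation: [0.774, 0.633, 0.001, 0.0]
force: [-1.3, 0.6, 8.3]
width: 0.46
finger_force: 50.1
```

Call:
play_rows(motion=[{"dx":0,"dy":0,"dz":-2,"wx":0,"wy":0,"wz":0,"hand":3.5},{"dx":0,"dy":0,"dz":-4.5,"wx":0,"wy":0,"wz":0,"hand":3.5},{"dx":0,"dy":0,"dz":-4.5,"wx":0,"wy":0,"wz":0,"hand":3.5},{"dx":0,"dy":0,"dz":0,"wx":0,"wy":0,"wz":0,"hand":3.5}])

```text
t: 6.38
tool_pos: [540.8, 177.8, 255.8]
orientation: [0.774, 0.633, 0.003, 0.001]
force: [-0.0, 0.1, -1.9]
width: 0.454
finger_force: 50.9
```

```bash
python3 -c "
from h import *
go(*fix(11),250,FY)
from cell import env
d=env.read_camera('wrist');cv2.imwrite('pics/g1.png',d['pixels'][200:480])"
```

```text
t 6.38 pos [540.8 177.8 255.8] f [-0.   0.1 -1.9] w 0.454 D [-36.7   12.46   0.54] n 38.8 turn [  0.38  -0.12 -18.4 ]
```

View pics/g1.png

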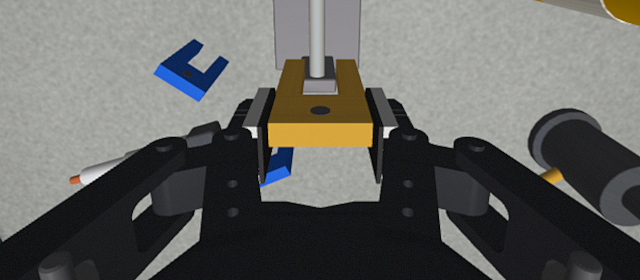

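Shim 1 is held centred, upright and square between the pads, near (320,130) in the crop. Next I'll carry it to the fixture.

Call:
play_rows(motion=[{"dx":-5.24,"dy":1.78,"dz":-0.5,"wx":0,"wy":0,"wz":0,"hand":3.5},{"dx":-5.24,"dy":1.78,"dz":-0.5,"wx":0,"wy":0,"wz":0,"hand":3.5},{"dx":-5.24,"dy":1.78,"dz":-0.5,"wx":0,"wy":0,"wz":0,"hand":3.5},{"dx":-5.24,"dy":1.78,"dz":-0.5,"wx":0,"wy":0,"wz":0,"hand":3.5},{"dx":-5.24,"dy":1.78,"dz":0,"wx":0,"wy":0,"wz":0,"hand":3.5},{"dx":-5.24,"dy":1.78,"dz":0,"wx":0,"wy":0,"wz":0,"hand":3.5},{"dx":-5.24,"dy":1.78,"dz":0,"wx":0,"wy":0,"wz":0,"hand":3.5},{"dx":0,"dy":0,"dz":0,"wx":0,"wy":0,"wz":-9.2,"hand":3.5},{"dx":0,"dy":0,"dz":0,"wx":0,"wy":0,"wz":-9.2,"hand":3.5},{"dx":0,"dy":0,"dz":0,"wx":0,"wy":0,"wz":0,"hand":3.5}])

```text
t: 7.68
tool_pos: [589.2, -206.7, 269.4]
orientation: [0.663, 0.749, -0.0, -0.001]
force: [-1.3, -0.3, -1.8]
width: 0.454
finger_force: 50.9
```

```bash
python3 -c "
from h import *
go(*fix(11),210,FY)
import pickle
from cell import env
d=env.read_camera('wrist');pickle.dump((d,env.sense()),open('w4.pkl','wb'));p=d['pixels']
cv2.imwrite('pics/g2.png',cv2.convertScaleAbs(cv2.resize(p[120:420,220:470],None,fx=2,fy=2),alpha=1.4))"
```

```text
t 7.67 pos [ 589.2 -206.7  269.4] f [-1.3 -0.3 -1.8] w 0.454 D [-0.01  0.14  5.94] n 5.9 turn [-0.09 -0.04 -0.07]
```

View pics/g2.png

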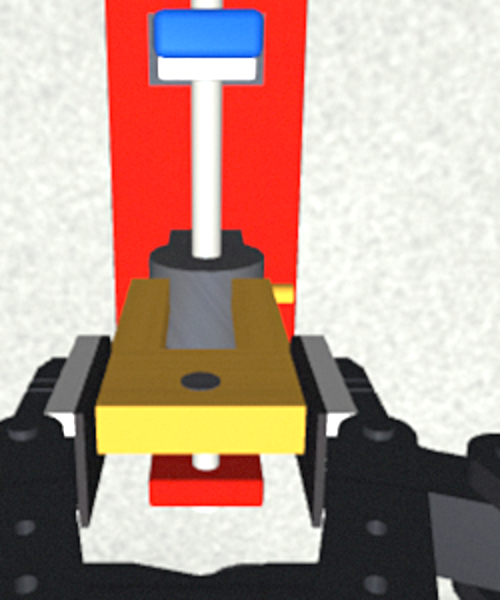

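The shim is held over the fixture with its top at about (200,430). The bar is at about (207,150) in the crop and the stop's front edge at (207,268). I'll cross-check the alignment using this closer view.

```bash
python3 -c "
from h import *
import pickle
d,s=pickle.load(open('w4.pkl','rb'))
Q=lambda x,y,z:ray(d,220+x/2-.25,120+y/2-.25,z)
u=np.array([-.122,.9925]);B=np.array([u[1],-u[0]]);o=np.array(fix(0))
for n,p in dict(bar1=Q(207,100,69),bar2=Q(207,240,69),lug=Q(208.5,10,130),jawfaceedge=Q(207,80,78),stoptop=Q(207,268,88),shim=Q(200.5,430,s['tool_pos'][2]-46)).items():
    v=p[:2]-o;print(n,p.round(1),(v@u).round(1),(v@B).round(1))
"
```

```text
bar1 [ 585.1 -156.3   69. ] 61.6 0.8
bar2 [ 591.9 -210.8   69. ] 6.7 0.9
lug [ 581.6 -127.6  130. ] 90.4 0.8
jawfaceedge [ 584.1 -148.7   78. ] 69.2 0.7
stoptop [ 592.5 -216.6   88. ] 0.9 0.7
shim [ 589.1 -206.1  223.6] 11.7 -1.4
```

Call:
play_rows(motion=[{"dx":0,"dy":0.22,"dz":3.5,"wx":0,"wy":0,"wz":0,"hand":3.5},{"dx":0,"dy":0,"dz":3.5,"wx":0,"wy":0,"wz":0,"hand":3.5},{"dx":0,"dy":0,"dz":1.5,"wx":0,"wy":0,"wz":0,"hand":3.5},{"dx":0,"dy":0,"dz":1,"wx":0,"wy":0,"wz":0,"hand":3.5},{"dx":0,"dy":0,"dz":1,"wx":0,"wy":0,"wz":0,"hand":3.5},{"dx":0,"dy":0,"dz":0,"wx":0,"wy":0,"wz":0,"hand":3.5}])

```text
t: 8.48
tool_pos: [591.7, -206.3, 165.2]
orientation: [0.663, 0.749, -0.0, -0.0]
force: [0.2, -0.1, -2.4]
width: 0.459
finger_force: 50.9
```

Call:
play_rows(motion=[{"dx":0,"dy":0,"dz":1,"wx":0,"wy":0,"wz":0,"hand":3.5},{"dx":0,"dy":0,"dz":0.8,"wx":0,"wy":0,"wz":0,"hand":3.5},{"dx":0,"dy":0,"dz":0.3,"wx":0,"wy":0,"wz":0,"hand":3.5},{"dx":0,"dy":0,"dz":0,"wx":0,"wy":0,"wz":0,"hand":3.5}])

```text
t: 8.98
tool_pos: [591.7, -206.4, 144.1]
orientation: [0.663, 0.749, -0.0, -0.0]
force: [-0.4, 0.6, -2.8]
width: 0.458
finger_force: 51.0
```

Call:
play_rows(motion=[{"dx":0,"dy":0,"dz":0.25,"wx":0,"wy":0,"wz":0,"hand":3.5},{"dx":0,"dy":0,"dz":0,"wx":0,"wy":0,"wz":0,"hand":6.5},{"dx":0,"dy":0,"dz":0,"wx":0,"wy":0,"wz":0,"hand":6.5},{"dx":0,"dy":0,"dz":0,"wx":0,"wy":0,"wz":0,"hand":6.5},{"dx":0,"dy":0,"dz":0,"wx":0,"wy":0,"wz":0,"hand":6.5},{"dx":0,"dy":0,"dz":-2,"wx":0,"wy":0,"wz":0,"hand":6.5},{"dx":0,"dy":0,"dz":-4,"wx":0,"wy":0,"wz":0,"hand":8.5},{"dx":0,"dy":0,"dz":-4,"wx":0,"wy":0,"wz":0,"hand":8.5},{"dx":0,"dy":0,"dz":0,"wx":0,"wy":0,"wz":0,"hand":8.5}])

```text
t: 10.1
tool_pos: [592.6, -206.7, 247.2]
orientation: [0.663, 0.749, 0.001, 0.003]
force: [-0.0, 0.0, -0.6]
width: 0.997
finger_force: 0.0
```

```bash
cat >> h.py <<'E'
def shimtops():
    from cell import env
    d=env.read_camera("wrist");h=cv2.cvtColor(d["pixels"],cv2.COLOR_BGR2HSV)
    m=((h[...,0]>12)&(h[...,0]<28)&(h[...,1]>110)&(h[...,2]>190)).astype(np.uint8)
    n,l,st,ce=cv2.connectedComponentsWithStats(m);o=np.array(fix(0))
    for i in range(1,n):
        if st[i,4]>150:
            p=ray(d,*ce[i],96);v=p[:2]-o;print(st[i],p.round(1),"fix along",(v@[-.122,.9925]).round(1),"across",(v@[.9925,.122]).round(1))
E
python3 -c "
from h import *
go(*S[3],225,RY);shimtops()"
```

```text
t 10.1 pos [ 592.6 -206.7  247.2] f [-0.   0.  -0.6] w 0.997 D [42.71  0.65  2.09] n 42.8 turn [ 0.36  0.13 18.35]
[288 244  61  14 830] [ 592.4 -205.9   96. ] fix along 11.4 across 1.9
[597 281  35  11 248] [ 795.7 -206.7   96. ] fix along -14.1 across 203.7
```

Call:
play_rows(motion=[{"dx":5.34,"dy":0.08,"dz":0,"wx":0,"wy":0,"wz":0,"hand":8.5},{"dx":5.34,"dy":0.08,"dz":0,"wx":0,"wy":0,"wz":0,"hand":8.5},{"dx":5.34,"dy":0.08,"dz":0.7,"wx":0,"wy":0,"wz":0,"hand":8.5},{"dx":5.34,"dy":0.08,"dz":0.8,"wx":0,"wy":0,"wz":0,"hand":8.5},{"dx":5.34,"dy":0.08,"dz":0.8,"wx":0,"wy":0,"wz":0,"hand":8.5},{"dx":5.34,"dy":0.08,"dz":0.8,"wx":0,"wy":0,"wz":0,"hand":8.5},{"dx":5.34,"dy":0.08,"dz":0.8,"wx":0,"wy":0,"wz":0,"hand":8.5},{"dx":5.34,"dy":0.08,"dz":0.8,"wx":0,"wy":0,"wz":9.2,"hand":8.5},{"dx":0,"dy":0,"dz":0,"wx":0,"wy":0,"wz":9.2,"hand":8.5},{"dx":0,"dy":0,"dz":0,"wx":0,"wy":0,"wz":0,"hand":8.5}])

```text
t: 11.4
tool_pos: [545.8, 218.8, 194.3]
orientation: [0.773, 0.634, -0.001, -0.0]
force: [0.0, 0.3, -0.9]
width: 0.991
finger_force: 0.0
```

```bash
python3 -c "
from h import *
go(*S[3],140.5,RY)"
```

```text
t 11.4 pos [545.8 218.8 194.3] f [ 0.   0.3 -0.9] w 0.991 D [-0.05  0.16  5.38] n 5.4 turn [-0.05  0.04  0.05]
```

Call:
play_rows(motion=[{"dx":-0.05,"dy":0.25,"dz":2.7,"wx":0,"wy":0,"wz":0,"hand":8.5},{"dx":0,"dy":0,"dz":2.65,"wx":0,"wy":0,"wz":0,"hand":8.5},{"dx":0,"dy":0,"dz":0,"wx":0,"wy":0,"wz":0,"hand":3.5},{"dx":0,"dy":0,"dz":0,"wx":0,"wy":0,"wz":0,"hand":3.5},{"dx":0,"dy":0,"dz":0,"wx":0,"wy":0,"wz":0,"hand":3.5},{"dx":0,"dy":0,"dz":0,"wx":0,"wy":0,"wz":0,"hand":3.5},{"dx":0,"dy":0,"dz":0,"wx":0,"wy":0,"wz":0,"hand":3.5},{"dx":0,"dy":0,"dz":0,"wx":0,"wy":0,"wz":0,"hand":3.5}])

```text
t: 12.4
tool_pos: [549.0, 217.5, 142.9]
orientation: [0.774, 0.633, 0.001, 0.0]
force: [-1.4, -2.1, 6.6]
width: 0.455
finger_force: 50.1
```

Call:
play_rows(motion=[{"dx":0,"dy":0,"dz":-2,"wx":0,"wy":0,"wz":0,"hand":3.5},{"dx":0,"dy":0,"dz":-4.5,"wx":0,"wy":0,"wz":0,"hand":3.5},{"dx":0,"dy":0,"dz":-4.5,"wx":0,"wy":0,"wz":0,"hand":3.5},{"dx":0,"dy":0,"dz":-1.5,"wx":0,"wy":0,"wz":0,"hand":3.5},{"dx":0,"dy":0,"dz":0,"wx":0,"wy":0,"wz":0,"hand":3.5}])

```text
t: 13.02
tool_pos: [548.6, 217.5, 267.6]
orientation: [0.774, 0.633, 0.001, 0.0]
force: [-0.2, 0.6, -2.1]
width: 0.456
finger_force: 50.7
```

```bash
python3 -c "
from h import *
go(*fix(27.5),270,FY)"
```

```text
t 13.03 pos [548.6 217.5 267.6] f [-0.2  0.6 -2.1] w 0.456 D [-39.17  11.98  -0.26] n 41.0 turn [  0.1   -0.04 -18.41]
```

Call:
play_rows(motion=[{"dx":-4.9,"dy":1.52,"dz":-0.05,"wx":0,"wy":0,"wz":0,"hand":3.5},{"dx":-4.9,"dy":1.52,"dz":-0.05,"wx":0,"wy":0,"wz":0,"hand":3.5},{"dx":-4.9,"dy":1.52,"dz":-0.05,"wx":0,"wy":0,"wz":0,"hand":3.5},{"dx":-4.9,"dy":1.52,"dz":-0.05,"wx":0,"wy":0,"wz":0,"hand":3.5},{"dx":-4.9,"dy":1.52,"dz":-0.05,"wx":0,"wy":0,"wz":0,"hand":3.5},{"dx":-4.9,"dy":1.52,"dz":0,"wx":0,"wy":0,"wz":0,"hand":3.5},{"dx":-4.9,"dy":1.52,"dz":0,"wx":0,"wy":0,"wz":0,"hand":3.5},{"dx":-4.9,"dy":1.52,"dz":0,"wx":0,"wy":0,"wz":0,"hand":3.5},{"dx":0,"dy":0,"dz":0,"wx":0,"wy":0,"wz":-9.2,"hand":3.5},{"dx":0,"dy":0,"dz":0,"wx":0,"wy":0,"wz":-9.2,"hand":3.5}])

```text
t: 14.28
tool_pos: [589.6, -191.5, 266.5]
orientation: [0.661, 0.75, -0.001, -0.001]
force: [-0.6, 1.1, -0.1]
width: 0.454
finger_force: 50.7
```

Call:
play_rows(motion=[{"dx":0,"dy":0,"dz":0,"wx":0,"wy":0,"wz":0,"hand":3.5}])

```text
t: 14.4
tool_pos: [589.8, -190.9, 267.1]
orientation: [0.663, 0.749, -0.0, -0.001]
force: [0.3, 0.4, -1.1]
width: 0.455
finger_force: 50.7
```

```bash
python3 -c "
from h import *
x,y=fix(27.5)
go(x+2.2,y+.3,143,FY)"
```

```text
t 14.4 pos [ 589.8 -190.9  267.1] f [ 0.3  0.4 -1.1] w 0.455 D [ 0.07  0.13 12.41] n 12.4 turn [-0.12 -0.06 -0.07]
```

Call:
play_rows(motion=[{"dx":0.1,"dy":0.1,"dz":3.5,"wx":0,"wy":0,"wz":0,"hand":3.5},{"dx":0,"dy":0,"dz":3.5,"wx":0,"wy":0,"wz":0,"hand":3.5},{"dx":0,"dy":0,"dz":1.5,"wx":0,"wy":0,"wz":0,"hand":3.5},{"dx":0,"dy":0,"dz":1,"wx":0,"wy":0,"wz":0,"hand":3.5},{"dx":0,"dy":0,"dz":1,"wx":0,"wy":0,"wz":0,"hand":3.5},{"dx":0,"dy":0,"dz":0,"wx":0,"wy":0,"wz":0,"hand":3.5}])

```text
t: 15.15
tool_pos: [590.9, -189.7, 163.6]
orientation: [0.663, 0.749, -0.0, -0.0]
force: [-0.7, -0.1, -1.3]
width: 0.454
finger_force: 50.8
```

Call:
play_rows(motion=[{"dx":0,"dy":0,"dz":1,"wx":0,"wy":0,"wz":0,"hand":3.5},{"dx":0,"dy":0,"dz":0.7,"wx":0,"wy":0,"wz":0,"hand":3.5},{"dx":0,"dy":0,"dz":0.2,"wx":0,"wy":0,"wz":0,"hand":3.5},{"dx":0,"dy":0,"dz":0,"wx":0,"wy":0,"wz":0,"hand":3.5}])

```text
t: 15.65
tool_pos: [590.9, -189.7, 144.7]
orientation: [0.663, 0.749, -0.0, -0.0]
force: [0.1, 0.1, -1.4]
width: 0.46
finger_force: 50.8
```

Call:
play_rows(motion=[{"dx":0,"dy":0,"dz":0.25,"wx":0,"wy":0,"wz":0,"hand":3.5},{"dx":0,"dy":0,"dz":0,"wx":0,"wy":0,"wz":0,"hand":6.5},{"dx":0,"dy":0,"dz":0,"wx":0,"wy":0,"wz":0,"hand":6.5},{"dx":0,"dy":0,"dz":0,"wx":0,"wy":0,"wz":0,"hand":6.5},{"dx":0,"dy":0,"dz":0,"wx":0,"wy":0,"wz":0,"hand":6.5},{"dx":0,"dy":0,"dz":-2,"wx":0,"wy":0,"wz":0,"hand":6.5},{"dx":0,"dy":0,"dz":-4,"wx":0,"wy":0,"wz":0,"hand":8.5},{"dx":0,"dy":0,"dz":-4,"wx":0,"wy":0,"wz":0,"hand":8.5},{"dx":0,"dy":0,"dz":0,"wx":0,"wy":0,"wz":0,"hand":8.5}])

```text
t: 16.77
tool_pos: [591.8, -190.0, 247.7]
orientation: [0.663, 0.749, 0.001, 0.003]
force: [0.3, -0.1, -0.4]
width: 0.998
finger_force: 0.0
```

```bash
python3 -c "
from h import *
go(*S[2],200,RY);shimtops()"
```

```text
t 16.77 pos [ 591.8 -190.   247.7] f [ 0.3 -0.1 -0.4] w 0.998 D [44.81  1.73  4.64] n 45.1 turn [ 0.36  0.12 18.35]
[522   0  42  21 437] [697.6 -35.9  96. ] fix along 167.3 across 127.1
[291 243  61  15 818] [ 593.1 -188.8   96. ] fix along 28.3 across 4.8
[287 268  60  13 762] [ 592. -206.   96.] fix along 11.4 across 1.5
[591 299  35  11 239] [ 795.7 -203.6   96. ] fix along -11.1 across 204.0
```

Call:
play_rows(motion=[{"dx":5.6,"dy":0.23,"dz":0,"wx":0,"wy":0,"wz":0,"hand":8.5},{"dx":5.6,"dy":0.23,"dz":0,"wx":0,"wy":0,"wz":0,"hand":8.5},{"dx":5.6,"dy":0.23,"dz":0.7,"wx":0,"wy":0,"wz":0,"hand":8.5},{"dx":5.6,"dy":0.23,"dz":0.8,"wx":0,"wy":0,"wz":0,"hand":8.5},{"dx":5.6,"dy":0.23,"dz":0.8,"wx":0,"wy":0,"wz":0,"hand":8.5},{"dx":5.6,"dy":0.23,"dz":0.8,"wx":0,"wy":0,"wz":0,"hand":8.5},{"dx":5.6,"dy":0.23,"dz":0.8,"wx":0,"wy":0,"wz":0,"hand":8.5},{"dx":5.6,"dy":0.23,"dz":0.8,"wx":0,"wy":0,"wz":9.2,"hand":8.5},{"dx":0,"dy":0,"dz":0,"wx":0,"wy":0,"wz":9.2,"hand":8.5},{"dx":0,"dy":0,"dz":0,"wx":0,"wy":0,"wz":0,"hand":8.5}])

```text
t: 18.08
tool_pos: [554.3, 257.5, 194.7]
orientation: [0.773, 0.634, -0.001, -0.0]
force: [1.1, -1.3, -0.2]
width: 0.994
finger_force: 0.0
```

```bash
python3 -c "
from h import *
go(*S[2],141,RY)"
```

```text
t 18.07 pos [554.3 257.5 194.7] f [ 1.1 -1.3 -0.2] w 0.994 D [-0.07  0.07  5.37] n 5.4 turn [-0.06  0.04  0.05]
```

Call:
play_rows(motion=[{"dx":-0.07,"dy":0.2,"dz":2.7,"wx":0,"wy":0,"wz":0,"hand":8.5},{"dx":0,"dy":0,"dz":2.65,"wx":0,"wy":0,"wz":0,"hand":8.5},{"dx":0,"dy":0,"dz":0,"wx":0,"wy":0,"wz":0,"hand":3.5},{"dx":0,"dy":0,"dz":0,"wx":0,"wy":0,"wz":0,"hand":3.5},{"dx":0,"dy":0,"dz":0,"wx":0,"wy":0,"wz":0,"hand":3.5},{"dx":0,"dy":0,"dz":0,"wx":0,"wy":0,"wz":0,"hand":3.5},{"dx":0,"dy":0,"dz":0,"wx":0,"wy":0,"wz":0,"hand":3.5},{"dx":0,"dy":0,"dz":0,"wx":0,"wy":0,"wz":0,"hand":3.5}])

```text
t: 19.08
tool_pos: [557.1, 256.2, 143.4]
orientation: [0.774, 0.633, 0.001, 0.0]
force: [-0.9, -1.3, 6.6]
width: 0.455
finger_force: 50.1
```

Call:
play_rows(motion=[{"dx":0,"dy":0,"dz":-2,"wx":0,"wy":0,"wz":0,"hand":3.5},{"dx":0,"dy":0,"dz":-4.5,"wx":0,"wy":0,"wz":0,"hand":3.5},{"dx":0,"dy":0,"dz":-4.5,"wx":0,"wy":0,"wz":0,"hand":3.5},{"dx":0,"dy":0,"dz":-1.8,"wx":0,"wy":0,"wz":0,"hand":3.5},{"dx":0,"dy":0,"dz":0,"wx":0,"wy":0,"wz":0,"hand":3.5}])

```text
t: 19.7
tool_pos: [556.7, 256.2, 271.0]
orientation: [0.774, 0.633, 0.001, 0.0]
force: [-0.5, 0.5, -1.5]
width: 0.453
finger_force: 50.7
```

```bash
python3 -c "
from h import *
x,y=fix(45)
go(x+2,y+.3,270,FY)"
```

```text
t 19.7 pos [556.7 256.2 271. ] f [-0.5  0.5 -1.5] w 0.453 D [-41.4   11.59   0.07] n 43.0 turn [  0.1   -0.05 -18.41]
```

Call:
play_rows(motion=[{"dx":-5.17,"dy":1.45,"dz":0,"wx":0,"wy":0,"wz":0,"hand":3.5},{"dx":-5.17,"dy":1.45,"dz":0,"wx":0,"wy":0,"wz":0,"hand":3.5},{"dx":-5.17,"dy":1.45,"dz":0,"wx":0,"wy":0,"wz":0,"hand":3.5},{"dx":-5.17,"dy":1.45,"dz":0,"wx":0,"wy":0,"wz":0,"hand":3.5},{"dx":-5.17,"dy":1.45,"dz":0,"wx":0,"wy":0,"wz":0,"hand":3.5},{"dx":-5.17,"dy":1.45,"dz":0,"wx":0,"wy":0,"wz":0,"hand":3.5},{"dx":-5.17,"dy":1.45,"dz":0,"wx":0,"wy":0,"wz":0,"hand":3.5},{"dx":-5.17,"dy":1.45,"dz":0,"wx":0,"wy":0,"wz":0,"hand":3.5},{"dx":0,"dy":0,"dz":0,"wx":0,"wy":0,"wz":-9.2,"hand":3.5},{"dx":0,"dy":0,"dz":0,"wx":0,"wy":0,"wz":-9.2,"hand":3.5}])

```text
t: 20.95
tool_pos: [587.9, -173.0, 267.2]
orientation: [0.661, 0.75, -0.001, -0.002]
force: [-0.1, 0.0, -1.7]
width: 0.455
finger_force: 50.8
```

Call:
play_rows(motion=[{"dx":0,"dy":0,"dz":0,"wx":0,"wy":0,"wz":0,"hand":3.5}])

```text
t: 21.08
tool_pos: [588.1, -172.3, 267.8]
orientation: [0.663, 0.749, -0.001, -0.001]
force: [-0.5, 0.5, -1.1]
width: 0.454
finger_force: 50.8
```

```bash
python3 -c "
from h import *
x,y=fix(45)
go(x+2,y+.3,145,FY)"
```

```text
t 21.07 pos [ 588.1 -172.3  267.8] f [-0.5  0.5 -1.1] w 0.454 D [-0.04  0.06 12.28] n 12.3 turn [-0.14 -0.07 -0.07]
```

Call:
play_rows(motion=[{"dx":0,"dy":0.06,"dz":3.5,"wx":0,"wy":0,"wz":0,"hand":3.5},{"dx":0,"dy":0,"dz":3.5,"wx":0,"wy":0,"wz":0,"hand":3.5},{"dx":0,"dy":0,"dz":1.5,"wx":0,"wy":0,"wz":0,"hand":3.5},{"dx":0,"dy":0,"dz":1,"wx":0,"wy":0,"wz":0,"hand":3.5},{"dx":0,"dy":0,"dz":1,"wx":0,"wy":0,"wz":0,"hand":3.5},{"dx":0,"dy":0,"dz":0,"wx":0,"wy":0,"wz":0,"hand":3.5}])

```text
t: 21.82
tool_pos: [589.0, -172.2, 164.6]
orientation: [0.663, 0.749, -0.0, -0.0]
force: [0.0, 0.7, -1.4]
width: 0.456
finger_force: 50.8
```

Call:
play_rows(motion=[{"dx":0,"dy":0,"dz":1,"wx":0,"wy":0,"wz":0,"hand":3.5},{"dx":0,"dy":0,"dz":0.7,"wx":0,"wy":0,"wz":0,"hand":3.5},{"dx":0,"dy":0,"dz":0.25,"wx":0,"wy":0,"wz":0,"hand":3.5},{"dx":0,"dy":0,"dz":0,"wx":0,"wy":0,"wz":0,"hand":3.5}])

```text
t: 22.32
tool_pos: [589.0, -172.2, 145.2]
orientation: [0.663, 0.749, -0.0, -0.0]
force: [-0.3, 0.2, -0.7]
width: 0.459
finger_force: 50.8
```

Call:
play_rows(motion=[{"dx":0,"dy":0,"dz":0.25,"wx":0,"wy":0,"wz":0,"hand":3.5},{"dx":0,"dy":0,"dz":0,"wx":0,"wy":0,"wz":0,"hand":6.5},{"dx":0,"dy":0,"dz":0,"wx":0,"wy":0,"wz":0,"hand":6.5},{"dx":0,"dy":0,"dz":0,"wx":0,"wy":0,"wz":0,"hand":6.5},{"dx":0,"dy":0,"dz":0,"wx":0,"wy":0,"wz":0,"hand":6.5},{"dx":0,"dy":0,"dz":-2,"wx":0,"wy":0,"wz":0,"hand":6.5},{"dx":0,"dy":0,"dz":-4,"wx":0,"wy":0,"wz":0,"hand":6.5},{"dx":0,"dy":0,"dz":-4,"wx":0,"wy":0,"wz":0,"hand":0},{"dx":0,"dy":0,"dz":0,"wx":0,"wy":0,"wz":0,"hand":0}])

```text
t: 23.45
tool_pos: [589.9, -172.5, 248.1]
orientation: [0.663, 0.749, 0.001, 0.003]
force: [0.5, -0.3, 0.0]
width: 0.343
finger_force: 0.0
```

```bash
python3 -c "
from h import *
x,y=fix(125)
go(x+.8,y,195,FY);shimtops()"
```

```text
t 23.45 pos [ 589.9 -172.5  248.1] f [ 0.5 -0.3  0. ] w 0.343 D [ 8.01 -0.31  5.29] n 9.6 turn [ 0.34  0.16 -0.01]
[517  26  42  25 527] [697.3 -32.3  96. ] fix along 171.0 across 127.2
[292 242  60  16 842] [ 591.4 -171.3   96. ] fix along 46.0 across 5.2
[292 268  59  15 790] [ 592.9 -188.8   96. ] fix along 28.4 across 4.6
[288 291  58  14 742] [ 592.1 -205.8   96. ] fix along 11.5 across 1.7
[586 317  34  11 260] [ 795.4 -200.2   96. ] fix along -7.7 across 204.1
```

All three shims hang on the bar, at 11.5, 28.4 and 46 mm from the stop. Next I'll go behind the lug with shut fingers and push.

Call:
play_rows(motion=[{"dx":3.8,"dy":-0.15,"dz":0,"wx":0,"wy":0,"wz":0,"hand":0},{"dx":3.8,"dy":-0.15,"dz":0,"wx":0,"wy":0,"wz":0,"hand":0},{"dx":0,"dy":0,"dz":0,"wx":0.3,"wy":0.1,"wz":0,"hand":0},{"dx":0,"dy":0,"dz":4,"wx":0,"wy":0,"wz":0,"hand":0},{"dx":0,"dy":0,"dz":4,"wx":0,"wy":0,"wz":0,"hand":0},{"dx":-0.6,"dy":0,"dz":0,"wx":0,"wy":0,"wz":0,"hand":0},{"dx":-0.6,"dy":0,"dz":0,"wx":0,"wy":0,"wz":0,"hand":0},{"dx":0,"dy":0,"dz":0,"wx":0,"wy":0,"wz":0,"hand":0}])

```text
t: 24.5
tool_pos: [578.5, -109.9, 164.7]
orientation: [0.663, 0.749, -0.001, -0.001]
force: [-0.1, 0.1, -0.1]
width: 0.004
finger_force: 0.0
```

Call:
play_rows(motion=[{"dx":-0.5,"dy":0,"dz":0,"wx":0,"wy":0,"wz":0,"hand":0},{"dx":-0.5,"dy":0,"dz":0,"wx":0,"wy":0,"wz":0,"hand":0},{"dx":-0.5,"dy":0,"dz":0,"wx":0,"wy":0,"wz":0,"hand":0},{"dx":-0.5,"dy":0,"dz":0,"wx":0,"wy":0,"wz":0,"hand":0},{"dx":0,"dy":0,"dz":0,"wx":0,"wy":0,"wz":0,"hand":0}])

```text
t: 25.12
tool_pos: [580.6, -129.3, 163.7]
orientation: [0.663, 0.749, -0.001, -0.002]
force: [-1.5, 2.1, 6.0]
width: -0.002
finger_force: 1.0
```

```bash
python3 -c "
from h import *
x,y=fix(62.5)
go(x+.8,y,165,FY);shimtops()"
```

```text
t 25.12 pos [ 580.6 -129.3  163.7] f [-1.5  2.1  6. ] w -0.002 D [-2.65  0.12 -0.14] n 2.7 turn [-0.23 -0.08 -0.03]
[606  79  34  24 498] [678.3 -29.4  96. ] fix along 176.2 across 108.7
```

Call:
play_rows(motion=[{"dx":0,"dy":0,"dz":0,"wx":0,"wy":0,"wz":0,"hand":0},{"dx":-0.4,"dy":0,"dz":0,"wx":0,"wy":0,"wz":0,"hand":0},{"dx":0,"dy":0,"dz":0,"wx":0,"wy":0,"wz":0,"hand":0}])

```text
t: 25.55
tool_pos: [581.1, -133.1, 163.7]
orientation: [0.663, 0.749, -0.001, -0.002]
force: [-0.6, 2.2, 6.3]
width: 0.003
finger_force: 1.1
```

```bash
python3 -c "
from h import *
x,y=fix(62.5)
go(x+.8,y,165,FY)
from cell import env
a=env.read_camera('side')['pixels'][170:270,240:360]
b=env.read_camera('wrist')['pixels']
c=env.read_camera('top')['pixels'][190:280,330:500]
i=np.zeros((600,800,3),np.uint8)
i[:300,:360]=cv2.resize(a,(360,300));i[:300,360:800]=cv2.resize(b,(440,300));i[300:,:567]=cv2.resize(c,(567,300))
cv2.imwrite('pics/p1.png',cv2.convertScaleAbs(i,alpha=1.3))"
```

```text
t 25.55 pos [ 581.1 -133.1  163.7] f [-0.6  2.2  6.3] w 0.003 D [-2.27  0.12 -0.14] n 2.3 turn [-0.23 -0.08 -0.02]
```

View pics/p1.png

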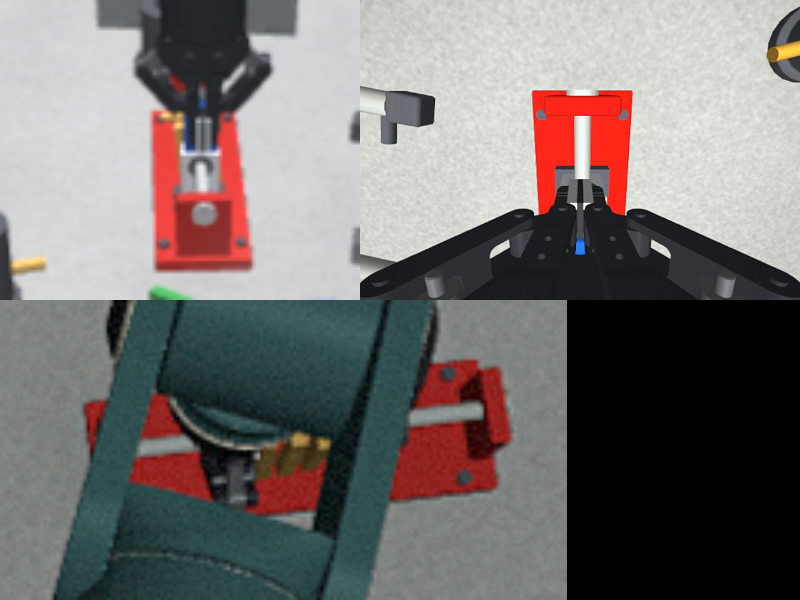

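The combined view shows the shut fingers behind the blue lug, with the jaw moved and the three brass shims still hanging between jaw and stop. The steady 6 N upward force suggests the fingertips are grazing the jaw's top, so I'll raise 8 mm and keep pushing.

Call:
play_rows(motion=[{"dx":0,"dy":0,"dz":-0.8,"wx":0,"wy":0,"wz":0,"hand":0},{"dx":-0.5,"dy":0,"dz":0,"wx":0,"wy":0,"wz":0,"hand":0},{"dx":-0.5,"dy":0,"dz":0,"wx":0,"wy":0,"wz":0,"hand":0},{"dx":-0.3,"dy":0,"dz":0,"wx":0,"wy":0,"wz":0,"hand":0},{"dx":0,"dy":0,"dz":0,"wx":0,"wy":0,"wz":0,"hand":0},{"dx":0,"dy":0,"dz":0,"wx":0,"wy":0,"wz":0,"hand":0}])

```text
t: 26.45
tool_pos: [582.3, -145.8, 170.6]
orientation: [0.663, 0.749, -0.001, -0.002]
force: [1.2, 2.3, 1.2]
width: 0.001
finger_force: 1.4
```

Call:
play_rows(motion=[{"dx":-0.3,"dy":0,"dz":0,"wx":0,"wy":0,"wz":0,"hand":0},{"dx":-0.3,"dy":0,"dz":0,"wx":0,"wy":0,"wz":0,"hand":0},{"dx":0,"dy":0,"dz":0,"wx":0,"wy":0,"wz":0,"hand":0},{"dx":0,"dy":0,"dz":0,"wx":0,"wy":0,"wz":0,"hand":0}])

```text
t: 26.95
tool_pos: [583.1, -151.7, 170.6]
orientation: [0.663, 0.749, -0.001, -0.002]
force: [0.7, 3.8, 0.4]
width: -0.002
finger_force: 1.5
```

Call:
play_rows(motion=[{"dx":-0.2,"dy":0,"dz":0,"wx":0,"wy":0,"wz":0,"hand":0},{"dx":-0.1,"dy":0,"dz":0,"wx":0,"wy":0,"wz":0,"hand":0},{"dx":0,"dy":0,"dz":0,"wx":0,"wy":0,"wz":0,"hand":0},{"dx":0,"dy":0,"dz":0,"wx":0,"wy":0,"wz":0,"hand":0}])

```text
t: 27.45
tool_pos: [583.3, -153.1, 170.6]
orientation: [0.662, 0.749, -0.0, -0.004]
force: [-3.5, 18.4, 4.0]
width: -0.001
finger_force: 9.7
```

Call:
play_rows(motion=[{"dx":-0.05,"dy":0,"dz":0,"wx":0,"wy":0,"wz":0,"hand":0},{"dx":0,"dy":0,"dz":0,"wx":0,"wy":0,"wz":0,"hand":0},{"dx":0,"dy":0,"dz":0,"wx":0,"wy":0,"wz":0,"hand":0},{"dx":0,"dy":0,"dz":0,"wx":0,"wy":0,"wz":0,"hand":0}])

```text
t: 27.95
tool_pos: [583.3, -153.2, 170.6]
orientation: [0.662, 0.749, -0.0, -0.004]
force: [-3.7, 22.9, 6.0]
width: 0.001
finger_force: 11.7
```

```bash
python3 -c "
from h import *
go(*fix(60),165,FY)
from cell import env
for n,z in (('top',96),('side',85)):
    d=env.read_camera(n);h=cv2.cvtColor(d['pixels'],cv2.COLOR_BGR2HSV)
    m=((h[...,0]>12)&(h[...,0]<28)&(h[...,1]>100)&(h[...,2]>60)).astype(np.uint8)
    k,l,st,ce=cv2.connectedComponentsWithStats(m)
    for i in range(1,k):
        p=ray(d,*ce[i],z)
        if st[i,4]>8 and 520<p[0]<640 and -260<p[1]<-80:
            ys,xs=np.where(l==i)
            A=[(ray(d,x,y,z)[:2]-fix(0)) for x,y in zip(xs,ys)]
            A=np.array(A);al=A@[-.122,.9925];ac=A@[.9925,.122]
            print(n,st[i],'along',al.min().round(1),al.max().round(1),'across',ac.min().round(1),ac.max().round(1))
            print([(int(b),al[(ac>b)&(ac<b+6)].min().round(0),al[(ac>b)&(ac<b+6)].max().round(0)) for b in range(-30,40,6) if ((ac>b)&(ac<b+6)).any()])
"
```

```text
t 27.95 pos [ 583.3 -153.2  170.6] f [-3.7 22.9  6. ] w 0.001 D [-0.49  0.07  0.56] n 0.7 turn [-0.34 -0.34  0.05]
top [417 228  15  15  92] along 5.0 38.0 across -32.5 -5.8
[(-30, np.float64(13.0), np.float64(37.0)), (-24, np.float64(8.0), np.float64(34.0)), (-18, np.float64(5.0), np.float64(34.0)), (-12, np.float64(5.0), np.float64(18.0)), (-6, np.float64(6.0), np.float64(6.0))]
side [294 203   7  14  40] along -14.9 57.8 across 17.9 36.2
[(12, np.float64(-9.0), np.float64(-9.0)), (18, np.float64(-15.0), np.float64(58.0)), (24, np.float64(2.0), np.float64(36.0)), (30, np.float64(14.0), np.float64(19.0)), (36, np.float64(13.0), np.float64(19.0))]
```

The stack is one compact block about 30 mm deep against the stop, and the push holds at about 23 N. Handing in.

```bash
python3 -c "
from cell import env
print(env.finish_job())"
```

```text
the job is handed in; nothing more can be done
None
```

I handed the job in with three brass shims on the guide bar and the fourth left on the rack, the jaw held against the stack at about 23 N; the hand-in gave no pass/fail verdict, and I estimate jaw travel at about 39.5 mm from the measured gap.

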